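# Rebuild the servo block: clear the old spring seat, fit pistons and guide pins

## Robot

A 6-joint arm with a two-finger parallel gripper is mounted at the origin on the work surface. World frame = base frame: x ahead of the robot, y to its left, z up, the work surface at z = 0. Lengths are in m, angles in rad, forces in N, time in s.
With the tool pointing down it reaches from about 0.4 to 0.825 m from the base axis. Payload 7 kg.
Tool frame: the origin (TCP) lies at the very end of the fingers, on their centre line; the grasp point (between the pads) lies 19 mm behind it; z points along the fingers, x is the direction in which the jaws open and shut, and the axes are right-handed (so a half turn about z gives the same grasp; the last joint's range is limited). The gripper opens to 88 mm and grips with 3 to 60 N. Pads are 19 mm wide; open, the fingers measure 130 mm over their backs; the gripper's body (78 mm by 193 mm) begins 47 mm behind the grasp point.
Start: joints at [-1.024, 0.359, 0.012, 0, -1.224, -0.288], TCP at [0.173, -0.653, 0.227] pointing down, gripper open.
Joint ranges: [-3.07, 3.07], [-1.43, 2.12], [-1.02, 1.25], [-3.03, 1.67], [-3.05, -0], [-3.03, 3.03]. Speed limits (rad/s): [2.39, 2.39, 3.01, 3.14, 3.14, 3.14].

## Interface

Orientations are given as [roll, pitch, yaw] about the fixed x, y, z axes, in that order (R = Rz(yaw) Ry(pitch) Rx(roll)).
In Python, from station import telemetry, grab_frame, arm, regions_of, pinpoint gives the robot as it stands. The module is installed in compiled form; this text tells all that it offers.
- The arm moves only by the shell command python3 -m inch 'ROWS' [FORCE]. ROWS is text: rows parted by semicolons, each of 7 numbers parted by spaces: the opening, from 0 (shut) to 1 (fully open), then the shift along the world's x, y, z in cm, then the turn, a rotation vector about the world's x, y, z in degrees. A call has 1 to 12 rows; each row is the pose to reach, as a shift and turn from the pose measured when the call began; what a row does not reach only later rows make up. A row lasts 1/8 s, in which the tool goes at most 62.5 mm and 10.7 degrees, less where a joint would pass 70% of its speed; a pose out of reach is approached as far as the arm can. A call with a gripper value outside its range is refused whole. The fingers move at their own pace and stop on an object; FORCE is the grip in N (left out, the last holds). Time passes only in rows, so rows that repeat a pose let the fingers close. It gives the time, the measured TCP pose, the force and the opening at its end, in the units of the state.
- telemetry.get_state(): the state, without advancing time (a new reading comes with each control period).
- grab_frame(name): name is "scene" or "top"; returns a dict with "pixels" (420x560x3 uint8, red, green, blue), "fx", "fy", "cx", "cy" (pixels), "R" (3x3) and "t" (3): a world point X has camera coordinates R X + t. Camera axes: x right, y down, z forward; pixel columns grow to the right and rows downward; lengths in m; the calibration is good to about 2 mm. A picture is of the moment at which its call begins. There is no depth.
- arm.job_done(): hands the job in, once; it reports no verdict.
Trained networks look in the newest picture that a camera, given by its name, has taken for a name from the list of things; names that differ only in an ending like _2 or _b are one class to them, and where a whole thing is asked for, a point or a joint stands for the part that bears it (a point fixed in the world has none). Each returns a list of dicts, best first, with "p" (0 to 1); they miss things now and then, are a little off and sometimes report something else, mostly with a low value. They report only what shows in the picture. A call takes as long as a camera call. They do not tell look-alikes from the thing itself.
- regions_of(camera, name): "pixels" (420x560 bool, what is visible of it) and "bbox" ([left, top, right, bottom] in pixels, round what is visible of it).
- pinpoint(camera, name): "location" ([column, row] in pixels: a listed point, or the origin of a listed thing).
The state is a dict: "t": time; "q": joint angles; "qd": joint speeds; "joint_efforts": joint torques, N m; "eef_pos": TCP position; "ee_rot": TCP orientation; "force": force on the tool from outside, world axes, zero at the start; "moment": the same for the moment, N m; "width": finger opening in m.
Only numpy, scipy, OpenCV 4.12 (cv2) and the standard library are available. Lean on these libraries where they do the work, as an engineer would, in place of code of your own. Each camera call takes 0.05 s, during which the arm holds its last target. There are 200 camera calls.

## Task

One of the three wide wells of the servo block still has an old spring seat lying at the bottom: feel in the wells to find it, lift it out and leave it in the grey scrap tray before any new piston goes into a well. Then set every new piston fully home in a well of its own, stem up, and drop every guide pin into a small bore of its own, fully home. Leave the tub, the clutch drum and the steel ring where they are.

Things in the scene. Friction and masses are not known exactly. Their poses are not given: they have to be found in the camera images.
- well0 (a point): Centre of the mouth (in the deck) of one of three round wells in a fixed aluminium servo block, 130 x 270 x 50 mm high, flat on the bench, deck at z = 50 mm. Site axes are the block's: x away from the robot, y along the row of wells. Wells are 76 mm wide, 40 mm deep (flat floor 10 mm above the bench), 86 mm apart. Exactly one of the three holds an old spring seat (see well1).
- well1 (a point): The middle well, as well0. The old spring seat is NOT reported: it lies on a well's floor, up to 5 mm off centre, a bare aluminium disc 62 mm wide, 8 mm thick, with a central round knob 14 mm wide that rises 18 mm above the disc, so the knob's top is 26 mm above the well's floor, 14 mm below the deck; 90 g. A gripper opened to about 30 mm fits into the well to take the knob.
- well2 (a point): The third well, as well0; wells 0, 1, 2 follow one another along the block's +y.
- bore0 (a point): Centre of the mouth of one of four guide-pin bores, in the plane of the block's deck, in a row on the side of the block nearest the robot (65 mm before the row of wells), 60 mm apart. Bore 20 mm wide, lightly chamfered, 20 mm deep, vertical.
- bore1 (a point): Guide-pin bore, as bore0.
- bore2 (a point): Guide-pin bore, as bore0.
- bore3 (a point): Guide-pin bore, as bore0.
- piston0_c (a point): Centre of a new servo piston: aluminium disc 71 mm wide, 14 mm thick, with a round steel stem 16 mm wide rising 30 mm from the middle of its top; 44 mm high in all, about 160 g. +z runs up the stem. The point lies on the axis 22 mm above the underside (on the stem, 8 mm above the disc). Starts stem up on a 3 mm rubber mat. Fully home in a well the stem ends 4 mm above the deck. Two or three are present.
- piston1_c (a point): New servo piston, as piston0; None if absent.
- piston2_c (a point): New servo piston, as piston0; None if absent.
- pin0_c (a point): Centre of a plain steel guide pin, 16 mm wide, 36 mm long, 55 g, with a chamfered foot; z is its axis. Starts upright on a 3 mm steel plate with the other pins, at least 45 mm between centres. Fully home in a bore it stands 16 mm above the deck. Three or four are present.
- pin1_c (a point): Guide pin, as pin0; None if absent.
- pin2_c (a point): Guide pin, as pin0; None if absent.
- pin3_c (a point): Guide pin, as pin0; None if absent.
- scrap: The scrap tray itself; origin at the centre of its underside.
- tub: Bystander: white plastic tub, 110 mm wide, 90 mm high, beyond the block; origin at the centre of its underside.
- drum: Bystander: dark steel clutch drum, 120 mm wide, 75 mm high, beyond the block; origin at the centre of its underside.
- gear: Bystander: flat steel ring, 90 mm wide, 12 mm thick, beyond the mat; origin at the centre of its underside.
- scrap_in (a point): Scrap tray: fixed open grey metal tray, 140 x 140 mm, walls 30 mm high and 4 mm thick. This point is the centre of its inner floor (4 mm above the bench). Empty at the start.
There are look-alikes about, which are no part of the job. Leave any blue look-alike of the part that bears piston1_c alone.

How it is judged:
On the way:
1. the old spring seat lies in the scrap tray, let go, while no new piston is in a well (contact force between scrap and anything else above 0.6 N and contact force between scrap and the arm below 0.05 N and contact force between scrap and the fingers below 0.05 N and not ((horizontal distance between piston0_c and well0 below 0.03 m and height (world z) of piston0_c below 0.066 m) or (horizontal distance between piston0_c and well1 below 0.03 m and height (world z) of piston0_c below 0.066 m) or (horizontal distance between piston0_c and well2 below 0.03 m and height (world z) of piston0_c below 0.066 m)) and not ((horizontal distance between piston1_c and well0 below 0.03 m and height (world z) of piston1_c below 0.066 m) or (horizontal distance between piston1_c and well1 below 0.03 m and height (world z) of piston1_c below 0.066 m) or (horizontal distance between piston1_c and well2 below 0.03 m and height (world z) of piston1_c below 0.066 m)) and not ((horizontal distance between piston2_c and well0 below 0.03 m and height (world z) of piston2_c below 0.066 m) or (horizontal distance between piston2_c and well1 below 0.03 m and height (world z) of piston2_c below 0.066 m) or (horizontal distance between piston2_c and well2 below 0.03 m and height (world z) of piston2_c below 0.066 m))), for 0.3 s.
At the end, for the whole second after the job is handed in: Old seat lies in the scrap tray (tray carries over 0.6 N, robot off it). Each piston in a well: within 7 mm of its axis, centre below 36 mm (32 is home), stem up within 0.12 rad. Each pin in a bore: within 5 mm, centre below 52 mm (48 is home), upright within 0.22 rad (contact force between scrap and anything else above 0.6 N and contact force between scrap and the arm below 0.05 N and contact force between scrap and the fingers below 0.05 N and (horizontal distance between piston0_c and well0 below 0.007 m or horizontal distance between piston0_c and well1 below 0.007 m or horizontal distance between piston0_c and well2 below 0.007 m) and height (world z) of each of piston0_c, piston1_c, piston2_c below 0.036 m and angle between each of piston0_c, piston1_c, piston2_c's own z axis and vertical below 0.12 rad and (horizontal distance between piston1_c and well0 below 0.007 m or horizontal distance between piston1_c and well1 below 0.007 m or horizontal distance between piston1_c and well2 below 0.007 m) and (horizontal distance between piston2_c and well0 below 0.007 m or horizontal distance between piston2_c and well1 below 0.007 m or horizontal distance between piston2_c and well2 below 0.007 m) and (horizontal distance between pin0_c and bore0 below 0.005 m or horizontal distance between pin0_c and bore1 below 0.005 m or horizontal distance between pin0_c and bore2 below 0.005 m or horizontal distance between pin0_c and bore3 below 0.005 m) and height (world z) of each of pin0_c, pin1_c, pin2_c, pin3_c below 0.052 m and angle between each of pin0_c, pin1_c, pin2_c, pin3_c's own z axis and vertical below 0.22 rad and (horizontal distance between pin1_c and bore0 below 0.005 m or horizontal distance between pin1_c and bore1 below 0.005 m or horizontal distance between pin1_c and bore2 below 0.005 m or horizontal distance between pin1_c and bore3 below 0.005 m) and (horizontal distance between pin2_c and bore0 below 0.005 m or horizontal distance between pin2_c and bore1 below 0.005 m or horizontal distance between pin2_c and bore2 below 0.005 m or horizontal distance between pin2_c and bore3 below 0.005 m) and (horizontal distance between pin3_c and bore0 below 0.005 m or horizontal distance between pin3_c and bore1 below 0.005 m or horizontal distance between pin3_c and bore2 below 0.005 m or horizontal distance between pin3_c and bore3 below 0.005 m)); the robot touches nothing.
It fails at once if the tub was moved more than 5 cm (distance of tub from where it was at the start of the episode above 0.05 m).
It fails at once if the clutch drum was moved more than 5 cm (distance of drum from where it was at the start of the episode above 0.05 m).
It fails at once if the steel ring was moved more than 5 cm (distance of gear from where it was at the start of the episode above 0.05 m).
Of old0, old1, old2 only 1 to 1 are there at a start; the rules pass over those that are not, and their reading is None.
Of piston0, piston1, piston2 only 2 to 3 are there at a start; the rules pass over those that are not, and their reading is None.
Of pin0, pin1, pin2, pin3 only 3 to 4 are there at a start; the rules pass over those that are not, and their reading is None.
At some moment in a run one of piston0, piston1, piston2 may be knocked a few centimetres aside while the robot is not near it.
It also fails if it takes over 210 s, if anything falls off the work surface, if the arm or the gripper's body presses on something with over 40 N, if the wrist force passes 120 N, or if a joint passes its speed limit or range.

## Working session

There is one attempt and no reset: what is moved stays moved. The work goes in short steps, Python scripts to look and compute and a shell command to move; the robot and the scene stay as the last step left them, time stands still between calls to the robot, and variables do not carry over. Pictures are saved under pics/ and viewed, about 12 in all and at most 16, crops included, and the job is handed in when it is done.

```bash
mkdir -p pics; cat > h.py <<'E'
import numpy as np, cv2
from station import telemetry, grab_frame, arm, regions_of, pinpoint
def ray(f,px):
    d=np.array([(px[0]-f['cx'])/f['fx'],(px[1]-f['cy'])/f['fy'],1.])
    R=np.array(f['R']);t=np.array(f['t'])
    return -R.T@t, R.T@d
def at(f,px,z):
    o,d=ray(f,px); return o+d*(z-o[2])/d[2]
def proj(f,X):
    c=np.array(f['R'])@np.array(X)+np.array(f['t'])
    return np.array([c[0]/c[2]*f['fx']+f['cx'],c[1]/c[2]*f['fy']+f['cy']])
def save(f,name,crop=None,s=1):
    im=cv2.cvtColor(f['pixels'],cv2.COLOR_RGB2BGR)
    if crop: im=im[crop[1]:crop[3],crop[0]:crop[2]]
    cv2.imwrite('pics/'+name,cv2.resize(im,None,fx=s,fy=s,interpolation=cv2.INTER_CUBIC))
E
python3 - <<'E'
from h import *
s=telemetry.get_state(); print({k:np.round(v,3) for k,v in s.items()})
Z=dict(well0=.05,bore0=.05,piston0_c=.025,pin0_c=.021,scrap_in=.004,tub=0,drum=0,gear=0)
for c in('scene','top'):
    f=grab_frame(c); save(f,c+'0.png')
    print(c,'cam at',np.round(ray(f,(0,0))[0],3),f['fx'])
    for n,z in Z.items():
        for r in pinpoint(c,n): print(n,round(r['p'],2),np.round(r['location'],1),np.round(at(f,r['location'],z)[:2],4))
E
```

```text
{'t': np.float64(0.0), 'q': array([-1.024,  0.359,  0.011, -0.   , -1.224, -0.288]), 'qd': array([ 0.001,  0.001, -0.001,  0.001, -0.002,  0.   ]), 'joint_efforts': array([-1.0000e-03, -5.8273e+01,  2.9306e+01,  6.9970e+00,  7.0000e-03,
       -0.0000e+00]), 'eef_pos': array([ 0.173, -0.652,  0.226]), 'ee_rot': array([-3.141e+00, -2.000e-03,  1.830e+00]), 'force': array([-0.549,  0.372, -0.669]), 'moment': array([ 0.002,  0.017, -0.012]), 'width': np.float64(0.088)}
scene cam at [1.216 0.424 0.804] 454.01596324796526
well0 0.86 [310.8 228.4] [0.5801 0.0493]
well0 0.72 [261.4 196.6] [ 0.5604 -0.1108]
well0 0.71 [403.3 302.6] [0.6434 0.3099]
bore0 0.87 [332.  215.1] [0.5131 0.0658]
bore0 0.85 [294.5 195. ] [ 0.5066 -0.0476]
bore0 0.66 [269.5 181.2] [ 0.5006 -0.1306]
bore0 0.61 [312.5 208.4] [0.5211 0.0155]
piston0_c 0.78 [214.7 150.6] [ 0.4604 -0.3608]
piston0_c 0.45 [446.1 245.8] [0.4216 0.3188]
piston0_c 0.43 [204.5 174.7] [ 0.5595 -0.3083]
pin0_c 0.55 [397.6 275. ] [0.5623 0.2649]
scrap_in 0.96 [445.3 247.1] [0.4053 0.316 ]
scrap_in 0.42 [260.5 193.9] [ 0.5132 -0.1519]
tub 0.6 [315.
[... 352 characters left out ...]
[0.5226 0.0651]
bore0 0.67 [298.  240.8] [ 0.4953 -0.1121]
bore0 0.67 [257.5 236.1] [0.5081 0.0092]
bore0 0.23 [210.3 163. ] [0.7289 0.1557]
piston0_c 0.69 [308.2 162. ] [ 0.7402 -0.1427]
piston0_c 0.65 [382.6 253.4] [ 0.4611 -0.3693]
pin0_c 0.64 [277.7 237.5] [ 0.5064 -0.0511]
pin0_c 0.43 [176.9 218.9] [0.5602 0.2575]
pin0_c 0.19 [351.4 250.8] [ 0.4681 -0.2754]
scrap_in 0.93 [158.2 271.5] [0.3999 0.3129]
scrap_in 0.47 [363.  217.2] [ 0.5729 -0.3139]
tub 0.76 [213.1 165.9] [0.73   0.1536]
tub 0.61 [309.  161.7] [ 0.7464 -0.1465]
drum 0.91 [307.  160.5] [ 0.7502 -0.1402]
drum 0.46 [239.2 232. ] [0.5235 0.0681]
drum 0.35 [272.2 209.9] [ 0.5932 -0.0329]
gear 0.55 [373.1 188.7] [ 0.6629 -0.3466]
```

View pics/scene0.png

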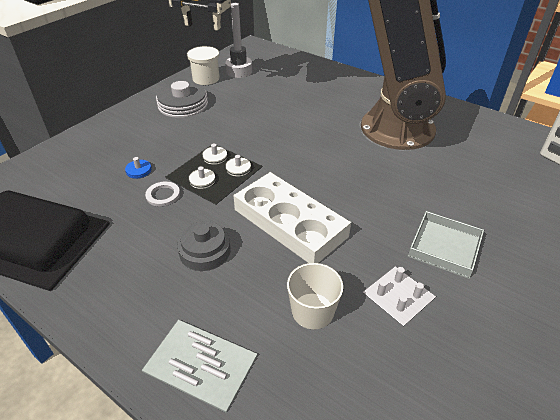

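View pics/top0.png

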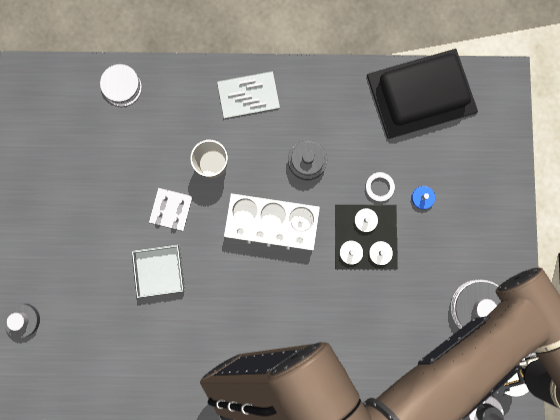

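The scene picture shows the block's wells at (259,196), (284,213) and (311,231), with something that looks like a knob in the first one. It shows three white pistons on the mat at (214,152), (237,163) and (202,177), and a blue look-alike off the mat at (138,165). There are four pins on the plate around (400,288), and the flat rods at (200,360) are decoys. Next I'll take close crops.

```bash
python3 - <<'E'
from h import *
f=grab_frame('top'); save(f,'top1.png',(130,180,410,290),2.85)
g=grab_frame('scene'); save(g,'scene1.png',(160,130,440,320),2.85)
for c,F in(('top',f),('scene',g)):
  for n,z in(('piston0_c',.0),('pin0_c',0)):
    for r in regions_of(c,n):
        m=r['pixels'];ys,xs=np.nonzero(m); print(c,n,round(r['p'],2),r['bbox'],m.sum(),np.round([xs.mean(),ys.mean()],1))
E
```

```text
top piston0_c 0.66 [367.9, 241.2, 395.4, 264.3] 469 [380.2 253. ]
top pin0_c 0.5 [223.5, 194.1, 317.5, 253.1] 3740 [268.7 222.4]
scene piston0_c 0.8 [202.6, 142.5, 228.2, 165.4] 367 [214.1 154.5]
scene piston0_c 0.44 [230.1, 173.7, 350.3, 262.8] 5500 [292.7 217.9]
```

View pics/top1.png

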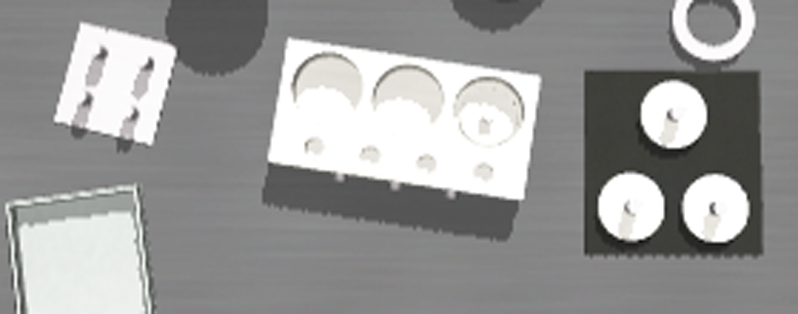

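View pics/scene1.png

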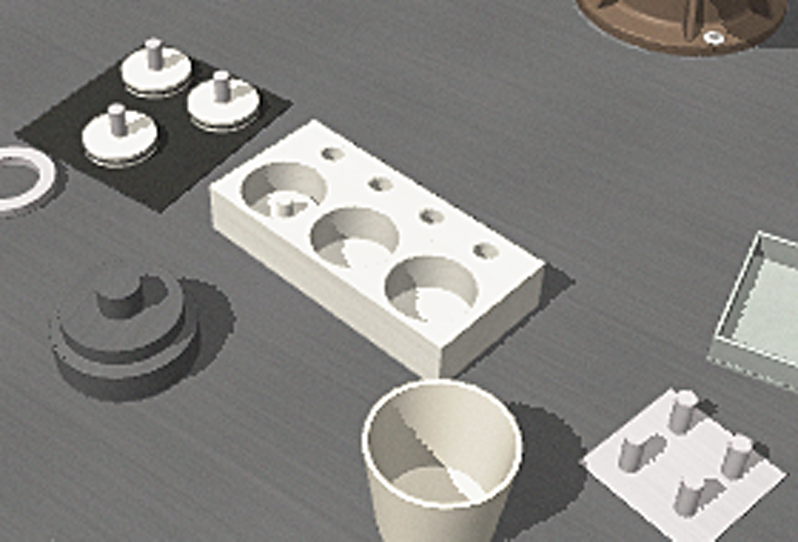

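The close crops leave little doubt about the choices. The knob stands in the -y well (crop 487,120), and the other two wells look empty. The parts to take are the three white pistons on the mat and the four upright pins. The blue piston, the flat rods and the items at the rear are decoys. Now I'll fit the models to both views.

```bash
cat > fit.py <<'E'
from h import *
from scipy.optimize import minimize
from scipy.ndimage import map_coordinates
def grad(f,s=1.0):
    g=cv2.GaussianBlur(f['pixels'].astype(np.float32),(0,0),s).mean(2)
    m=np.hypot(cv2.Sobel(g,cv2.CV_32F,1,0),cv2.Sobel(g,cv2.CV_32F,0,1)); return np.minimum(m,150)
def score(f,G,P):
    c=P@np.array(f['R']).T+np.array(f['t'])
    return map_coordinates(G,[c[:,1]/c[:,2]*f['fy']+f['cy'],c[:,0]/c[:,2]*f['fx']+f['cx']],order=1).mean()
T=np.linspace(0,2*np.pi,73)[:-1]
def circ(x,y,z,r): return np.c_[x+r*np.cos(T),y+r*np.sin(T),0*T+z]
def block(p,d=(.022,-.043)):
    x,y,a=p[:3]; L=[]
    s=np.linspace(-1,1,80)
    for k in(-1,1): L+= [np.c_[.065*s,.135*k+0*s,0*s+.05],np.c_[.065*k+0*s,.135*s,0*s+.05]]
    L+=[circ(d[0],k*.086,.05,.038) for k in(-1,0,1)]+[circ(d[1],k*.03,.05,.010) for k in(-3,-1,1,3)]
    P=np.vstack(L); c,s=np.cos(a),np.sin(a)
    return np.c_[x+c*P[:,0]-s*P[:,1],y+s*P[:,0]+c*P[:,1],P[:,2]]
def best(fs,model,p0,step,n=4,sig=(3,1)):
    p=np.array(p0,float)
    for s in sig:
        Gs=[grad(f,s) for f in fs]
        F=lambda q:-sum(score(f,G,model(q)) for f,G in zip(fs,Gs))
        sim=np.vstack([p]+[p+e for e in np.diag(step)]) 
        r=min((minimize(F,p+np.random.default_rng(i).normal(size=len(p))*np.array(step)*(i>0),method='Nelder-Mead',options=dict(initial_simplex=sim if i==0 else None,xatol=1e-5,fatol=1e-4)) for i in range(n*3)),key=lambda r:r.fun)
        p=r.x
    return p,-r.fun
E
cat > m0.py <<'E'
from fit import *
f=grab_frame('top');g=grab_frame('scene')
for nm,fs in(('top',[f]),('scene',[g]),('both',[f,g])):
    # well/bore row offsets free
    p,s=best(fs,lambda q:block(q,(q[3],q[4])),[.555,-.03,.17,.022,-.043],[.006,.006,.05,.002,.002])
    print('block',nm,np.round(p,4),round(s,1))
from itertools import product
for px in((366,220),(351,252),(380,253)):
    a=at(f,px,.03)[:2]
    for nm,fs in(('top',[f]),('scene',[g])):
        p,s=best(fs,lambda q:np.vstack([circ(q[0],q[1],.017,.0355)]),a,[.006,.006]); print('piston',nm,np.round(p,4),round(s,1))
for px in((399,269),(381,284),(419,285),(403,299)):
    a=at(g,px,.039)[:2]
    for nm,fs in(('top',[f]),('scene',[g])):
        p,s=best(fs,lambda q:circ(q[0],q[1],.039,.008),a,[.002,.002],sig=(1,)); print('pin',nm,np.round(p,4),round(s,1),np.round(a,3))
for nm,F,px in(('top',f,(158,271)),('scene',g,(445,247))):
    print('tray',at(F,px,.004))
E
python3 m0.py
```

```text
block top [ 0.5543 -0.032  -0.1426  0.0204 -0.0619] 114.3
block scene [ 0.5528 -0.0301 -0.1407  0.0208 -0.0414] 135.0
block both [ 0.553  -0.0312 -0.1398  0.021  -0.0604] 240.8
piston top [ 0.5636 -0.3212] 150.0
piston scene [ 0.5622 -0.3165] 148.6
piston top [ 0.4645 -0.2752] 150.0
piston scene [ 0.4642 -0.2726] 149.1
piston top [ 0.4634 -0.3649] 150.0
piston scene [ 0.4626 -0.3626] 148.2
pin top [0.6085 0.2401] 147.5 [0.561 0.264]
pin scene [0.5581 0.2681] 143.2 [0.561 0.264]
pin top [0.6085 0.2401] 147.5 [0.62  0.251]
pin scene [0.6132 0.2668] 131.7 [0.62  0.251]
pin top [0.553  0.3105] 142.4 [0.575 0.316]
pin scene [0.5737 0.3182] 139.6 [0.575 0.316]
pin top [0.6482 0.3123] 122.0 [0.627 0.304]
pin scene [0.6239 0.3162] 135.5 [0.627 0.304]
tray [0.40144693 0.31354884 0.004     ]
tray [0.40537239 0.31533259 0.004     ]
```

```bash
sed -i 's/return np.minimum(m,150)/return m/' fit.py; cat > m1.py <<'E'
from fit import *
f=grab_frame('top');g=grab_frame('scene')
cen=lambda F:ray(F,(0,0))[0]
def cyl(F,x,y,z0,z1,r):
    c=cen(F); a=np.arctan2(c[1]-y,c[0]-x); zz=np.linspace(z0,z1,15)
    side=[np.c_[0*zz+x+r*np.cos(a+k*np.pi/2),0*zz+y+r*np.sin(a+k*np.pi/2),zz] for k in(-1,1)]
    C=circ(x,y,z1,r); ang=np.cos(T-a); 
    B=circ(x,y,z0,r)[ang>0.2]
    return np.vstack(side+[C[ang<0.2],B])
for nm,fs in(('top',[f]),('scene',[g])):
    p,s=best(fs,lambda q:block(q,(.0225,-.0425)),[.5535,-.031,-.141],[.004,.004,.02],sig=(1.5,.7)); print('block',nm,np.round(p,4),round(s,1))
    p0=p
    B=lambda q:block(np.r_[p0,0],(q[0],-.0425))[320:320+216]
    print(' wells',best(fs,B,[.0215],[.002],sig=(1,)))
    print(' bores',best(fs,lambda q:block(np.r_[p0,0],(.0225,q[0]))[536:],[-.0425],[.002],sig=(1,)))
im=cv2.resize(cv2.cvtColor(g['pixels'],cv2.COLOR_RGB2BGR),None,fx=4,fy=4,interpolation=cv2.INTER_CUBIC)
def dots(P):
    for X in P:
        u=(proj(g,X)+.5)*4-.5; cv2.circle(im,tuple(int(v) for v in np.round(u)),0,(0,0,255),-1)
for a in((.5630,-.319),(.4645,-.274),(.463,-.364)):
    for nm,fs in(('top',[f]),('scene',[g])):
        p,s=best(fs,lambda q:circ(q[0],q[1],.017,.0355),a,[.004,.004],sig=(1.5,.7)); print('piston',nm,np.round(p,4),round(s,1))
for px in((399,269),(381,284),(419,285),(403,299)):
    a=at(g,px,.039)[:2]
    p,s=best([g],lambda q:cyl(g,q[0],q[1],.003,.039,.008),a,[.004,.004],sig=(1.5,.7)); print('pin',np.round(p,4),round(s,1)); dots(cyl(g,p[0],p[1],.003,.039,.008))
a=at(g,(260,200.5),.036)[:2]
p,s=best([g],lambda q:cyl(g,q[0],q[1],.018,.036,.007),a,[.002,.002],sig=(.7,)); print('knob',np.round(a,4),np.round(p,4),s); dots(cyl(g,p[0],p[1],.018,.036,.007)); dots(block(p0))
o=np.hstack([im[165*4:265*4,228*4:328*4],im[250*4:330*4,350*4:450*4].copy() if 0 else np.vstack([im[250*4:330*4,350*4:450*4],np.zeros((80,400,3),np.uint8)])])
cv2.imwrite('pics/ov.png',o)
E
python3 m1.py
```

```text
block top [ 0.5528 -0.0322 -0.1413] 210.5
 wells (array([0.02177658]), np.float64(102.61939239501953))
 bores (array([-0.04166406]), np.float64(78.20211029052734))
block scene [ 0.552  -0.0292 -0.1417] 282.2
 wells (array([0.02160399]), np.float64(181.8546142578125))
 bores (array([-0.04171949]), np.float64(204.870849609375))
piston top [ 0.564  -0.3207] 580.2
piston scene [ 0.564  -0.3168] 515.8
piston top [ 0.4645 -0.2747] 579.8
piston scene [ 0.4652 -0.2708] 507.0
piston top [ 0.4636 -0.3647] 586.8
piston scene [ 0.4644 -0.36  ] 483.7
pin [0.5585 0.2663] 289.5
pin [0.5585 0.2663] 289.5
pin [0.5738 0.3168] 267.8
pin [0.5738 0.3168] 267.8
knob [ 0.5619 -0.1145] [ 0.5597 -0.1267] 211.74777221679688
```

View pics/ov.png

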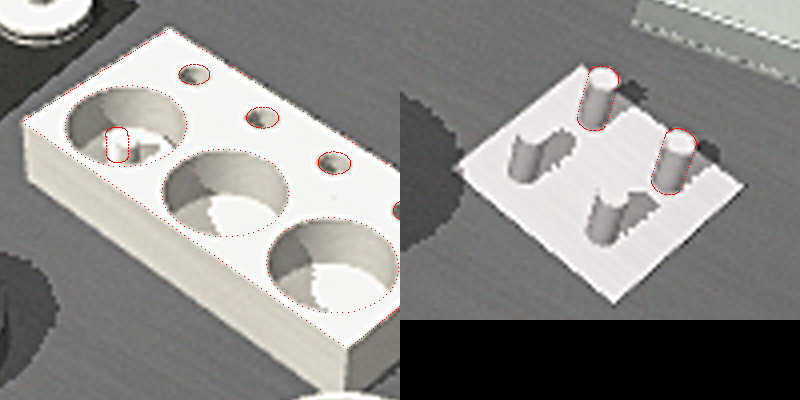

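The block overlay fits well. The scene and top views differ by about 4 mm in y, so I'll settle that by touch. Next is a close crop of the chosen well, and the missing two pins.

```bash
cat > m2.py <<'E'
from fit import *
f=grab_frame('top');g=grab_frame('scene')
def crop(F,c,w,s):
    im=cv2.cvtColor(F['pixels'],cv2.COLOR_RGB2BGR)[c[1]-w:c[1]+w,c[0]-w:c[0]+w]
    return cv2.resize(im,None,fx=s,fy=s,interpolation=cv2.INTER_CUBIC)
A=crop(g,(260,200),20,10);B=crop(f,(300,222),20,10)
for im,F,c,off in((A,g,(260,200),(.5614,-.1174)),(B,f,(300,222),(.5621,-.1203))):
    for P,col in((circ(*off,.05,.038),(0,255,0)),(circ(*off,.036,.007),(0,0,255)),(circ(*off,.018,.007),(255,0,0))):
        for X in P: 
            u=(proj(F,X)-np.array(c)+20+.5)*10-.5; cv2.circle(im,tuple(int(v) for v in u),1,col,-1)
cv2.imwrite('pics/knob.png',np.hstack([A,B]))
from m1 import cyl
E
sed -i "s/^for nm,fs in(('top',\[f\]),('scene',\[g\])):\n    p,s=best(fs,lambda q:block/&/" m1.py
python3 - <<'E'
import re
s=open('m1.py').read(); i=s.index('def cyl'); j=s.index('for nm,fs'); 
open('fit.py','a').write("cen=lambda F:ray(F,(0,0))[0]\n"+s[i:j])
E
sed -i '/from m1/d' m2.py; cat >> m2.py <<'E'
for px in((382,284),(404,299.5)):
    a=at(g,px,.039)[:2]; G=grad(g,.8)
    xs=np.arange(-.008,.0081,.0005)
    b=max((score(g,G,cyl(g,a[0]+i,a[1]+j,.003,.039,.008)),a[0]+i,a[1]+j) for i in xs for j in xs); print(a,b)
E
python3 m2.py
```

```text
[0.61839246 0.25256471] (np.float32(157.15865), np.float64(0.6118924612999385), np.float64(0.251064711818854))
[0.62724884 0.30621787] (np.float32(153.44513), np.float64(0.6242488374221516), np.float64(0.30271787273654516))
```

View pics/knob.png

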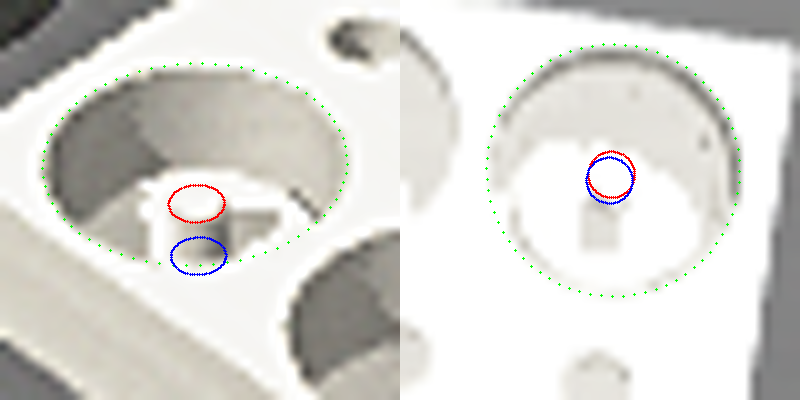

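```bash
R='0.34 38.9 53.3 -2 0 0 0'; python3 -m inch '0.34 3.5 5 0 0 0 0;0.34 7 10 0 0 0 0;0.34 11 15 0 0 0 0;0.34 38.9 53.3 0 0 0 0;0.34 38.9 53.3 0 0 0 0;0.34 38.9 53.3 0 0 0 0;0.34 38.9 53.3 0 0 0 0;0.34 38.9 53.3 0 0 0 0;0.34 38.9 53.3 0 0 0 0;0.34 38.9 53.3 0 0 0 0;0.34 38.9 53.3 0 0 0 0;0.34 38.9 53.3 0 0 0 0' 10
```

```text
t: 3.0
eef_pos: [0.5631, -0.1173, 0.2262]
ee_rot: [-3.141, -0.0, 1.833]
force: [-0.2, 0.2, -0.3]
width: 0.0298
```

```bash
python3 -m inch '0.29 -0.13 -0.17 -6 0 0 0;0.29 -0.13 -0.17 -12 0 0 0;0.29 -0.13 -0.17 -16.6 0 0 0;0.29 -0.13 -0.17 -17.2 0 0 0;0.29 -0.13 -0.17 -17.8 0 0 0;0.29 -0.13 -0.17 -18.4 0 0 0;0.29 -0.13 -0.17 -18.4 0 0 0;0.29 -0.13 -0.17 -18.4 0 0 0'
```

```text
t: 4.0
eef_pos: [0.5623, -0.1189, 0.0431]
ee_rot: [3.14, 0.0, 1.833]
force: [-0.2, 1.2, 0.2]
width: 0.0255
```

```bash
python3 -m inch '0.29 0 0 -0.6 0 0 0;0.29 0 0 -1.2 0 0 0;0.29 0 0 -1.8 0 0 0;0.29 0 0 -2.25 0 0 0;0.29 0 0 -2.25 0 0 0;0.29 0 0 -2.25 0 0 0'
```

```text
t: 4.75
eef_pos: [0.5624, -0.1189, 0.0206]
ee_rot: [3.14, 0.0, 1.833]
force: [-0.0, 0.4, -0.2]
width: 0.0255
```

```bash
python3 -m inch '0 0 0 0 0 0 0;0 0 0 0 0 0 0;0 0 0 0 0 0 0;0 0 0 0 0 0 0;0 0 0 0 0 0 0;0 0 0 0 0 0 0' 20
```

```text
t: 5.5
eef_pos: [0.5626, -0.1189, 0.0208]
ee_rot: [3.14, 0.0, 1.833]
force: [-0.2, 0.2, 2.7]
width: 0.0135
```

```bash
python3 -m inch '0 0 0 2 0 0 0;0 0 0 4 0 0 0;0 0 0 7 0 0 0;0 0 0 10 0 0 0;0 -1 4 11 0 0 0;0 -3 9 11 0 0 0;0 -5 14 11 0 0 0;0 -15.9 43.3 11 0 0 0;0 -15.9 43.3 11 0 0 0;0 -15.9 43.3 11 0 0 0;0 -15.9 43.3 11 0 0 0;0 -15.9 43.3 11 0 0 0' 30 && python3 - <<'E'
from h import *
s=telemetry.get_state(); print(s['force'],s['width'],s['q'])
f=grab_frame('scene'); save(f,'seat.png',(320,130,540,295),3)
E
```

```text
t: 7.0
eef_pos: [0.4024, 0.3156, 0.1308]
ee_rot: [3.14, 0.0, 1.833]
force: [1.9, 1.1, -1.0]
width: 0.0128
[ 1.93036959  1.08418307 -0.9766664 ] 0.01279452490722508 [ 1.05066903e+00  1.76669899e-01 -4.78564582e-01  1.67683637e-03
 -9.14757944e-01 -2.36002500e+00]
```

View pics/seat.png

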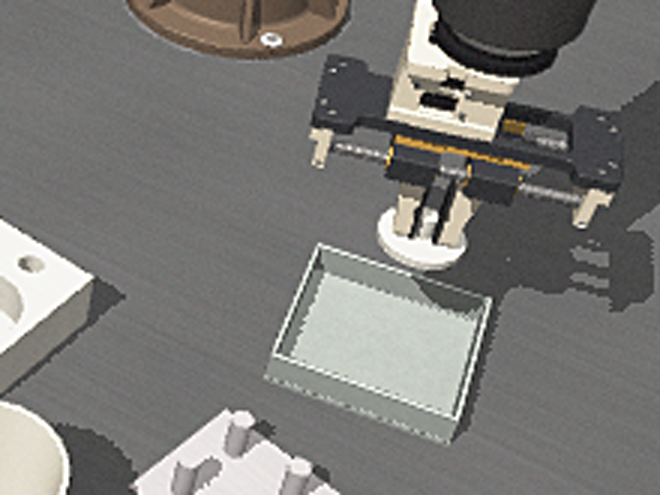

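```bash
python3 -m inch '0 0 0 -5 0 0 0;0 0 0 -9 0 0 0;0 0 0 -11 0 0 0;0 0 0 -11.4 0 0 0;0 0 0 -11.4 0 0 0;0.4 0 0 -11.4 0 0 0;0.4 0 0 -11.4 0 0 0;0.4 0 0 -11.4 0 0 0;0.4 0 0 -8 0 0 0;0.4 0 0 -4 0 0 0;0.4 0 0 2 0 0 0;0.4 0 0 2 0 0 0'
```

```text
t: 8.55
eef_pos: [0.4035, 0.3242, 0.1563]
ee_rot: [3.13, -0.008, 1.837]
force: [-0.6, -0.4, -0.3]
width: 0.0347
```

```bash
python3 - <<'E'
from h import *
f=grab_frame('top'); save(f,'t2.png',(130,180,410,290),2.85)
E
```

```text
(no output)
```

View pics/t2.png

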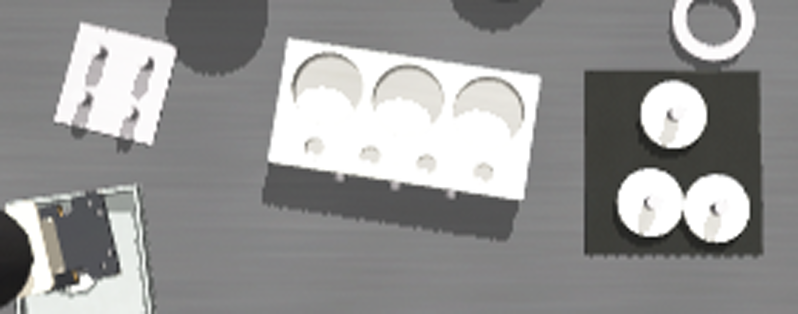

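The seat is out (the first well is now bare) and lies in the tray under the gripper. A piston has also been knocked: the one at crop (631,207) is now at (650,204). I'll do the pins first, since they are nearby, then measure the pistons again.

```bash
python3 -c "
from h import *
s=telemetry.get_state();print(s['t'],s['eef_pos'],s['ee_rot'])"; python3 -m inch '0.36 5 -2 0 0 0 0;0.36 10 -4 0 0 0 0;0.36 15.5 -6.2 0 0 0 0;0.36 15.5 -6.2 -2 0 0 0;0.36 15.5 -6.2 -5 0 0 0;0.36 15.5 -6.2 -9 0 0 0;0.36 15.5 -6.2 -9 0 0 0;0.36 15.5 -6.2 -9 0 0 0'
```

```text
8.6 [0.40234416 0.32299253 0.15371583] [ 3.13382432 -0.00566245  1.83596259]
t: 9.6
eef_pos: [0.5577, 0.2612, 0.0643]
ee_rot: [3.134, -0.005, 1.836]
force: [1.1, 0.3, 0.2]
width: 0.0318
```

```bash
python3 -m inch '0.36 0.1 0.35 -1.5 0 0 0;0.36 0.1 0.35 -3 0 0 0;0.36 0.1 0.35 -4.6 0 0 0;0.36 0.1 0.35 -4.6 0 0 0;0.36 0.1 0.35 -4.6 0 0 0;0 0.1 0.35 -4.6 0 0 0;0 0.1 0.35 -4.6 0 0 0;0 0.1 0.35 -4.6 0 0 0;0 0.1 0.35 -4.6 0 0 0' 12;  python3 -m inch '0 0 0 2 0 0 0;0 0 0 4 0 0 0;0 0 0 8 0 0 0;0 0 0 8 0 0 0;0 0 0 8 0 0 0' 15; cat > m3.py <<'E'
from fit import *
import sys
# fit of a held upright thing near TCP in scene view: pin bottom at TCP-b
b,L,r=[float(v) for v in sys.argv[1:4]]
s=telemetry.get_state(); e=np.array(s['eef_pos']); print(e,s['ee_rot'],s['width'],s['force'])
g=grab_frame('scene'); G=grad(g,.8)
save(g,sys.argv[4],tuple(int(v) for v in np.r_[proj(g,e)-45,proj(g,e)+45]),6)
E
python3 m3.py .015 .036 .008 pinA.png
```

```text
t: 10.72
eef_pos: [0.559, 0.2649, 0.0188]
ee_rot: [3.133, -0.006, 1.837]
force: [-0.6, 0.1, 3.1]
width: 0.0158
t: 11.35
eef_pos: [0.5586, 0.2646, 0.0985]
ee_rot: [3.133, -0.006, 1.836]
force: [-0.0, 0.1, -1.5]
width: 0.0153
[0.55857148 0.26464789 0.09846425] [ 3.13332356 -0.00577381  1.83616926] 0.015265584271479204 [-0.04748773  0.07798851 -1.53972312]
```

View pics/pinA.png

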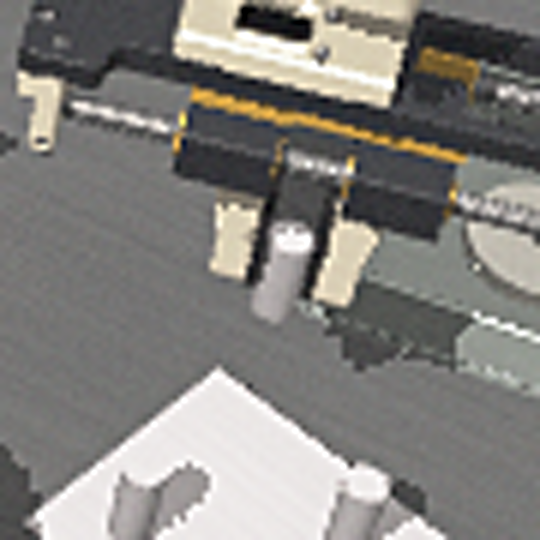

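```bash
cat > m4.py <<'E'
from fit import *
# offset (scene image) between held cylinder and TCP
def held(b,L,r,w=.008,z0=None):
    e=np.array(telemetry.get_state()['eef_pos']); g=grab_frame('scene'); G=grad(g,.8)
    xs=np.arange(-w,w+1e-6,.0005)
    c=sorted(((score(g,G,cyl(g,e[0]+i,e[1]+j,e[2]-b,e[2]-b+L,r)),i,j) for i in xs for j in xs),reverse=True)
    print('TCP',e,'off',np.round(c[0],4),np.round(np.mean(c[:10],0),4))
    return g,e,c[0]
if __name__=='__main__':
    g,e,c=held(.0158,.036,.008)
    u=proj(g,e)-45; u=u.astype(int)
    for q in((292,240),(272,310)): print(np.round(at(g,(np.array(q)+.5)/6-.5+u,e[2]-.0158+(.036 if q[1]==240 else 0))-e,4))
E
python3 m4.py
```

```text
TCP [0.55833265 0.26442919 0.0979017 ] off [2.479821e+02 1.500000e-03 1.500000e-03] [2.459996e+02 1.400000e-03 9.000000e-04]
[0.0017 0.002  0.0202]
[ 0.0018  0.002  -0.0158]
```

```bash
python3 -m inch '0 -1 -5 0 0 0 0;0 -2 -11 0 0 0 0;0 -3.6 -20 0 0 0 0;0 -3.6 -20 0 0 0 0;0 -3.6 -20 0 0 0 0;0 -3.6 -20 0 0 0 0;0 -3.6 -20 0 0 0 0'; python3 -c "
from m4 import *
held(.0158,.036,.008)"
```

```text
t: 12.32
eef_pos: [0.5224, 0.0651, 0.0973]
ee_rot: [3.135, -0.005, 1.837]
force: [0.7, 0.7, -0.7]
width: 0.0155
TCP [0.52243674 0.06511233 0.09727537] off [3.054184e+02 1.000000e-03 4.500000e-03] [3.04205e+02 1.00000e-03 4.20000e-03]
```

```bash
python3 -m inch '0 0 -0.08 -2 0 0 0;0 0 -0.08 -2.8 0 0 0;0 0 -0.08 -3.1 0 0 0;0 0 -0.08 -3.3 0 0 0;0 0 -0.08 -3.5 0 0 0;0 0 -0.08 -3.7 0 0 0;0 0 -0.08 -3.7 0 0 0'
```

```text
t: 13.25
eef_pos: [0.5224, 0.0643, 0.0603]
ee_rot: [3.135, -0.005, 1.837]
force: [-0.0, -0.1, -0.6]
width: 0.0154
```

```bash
python3 -m inch '0 0 0 -0.3 0 0 0;0 0 0 -0.65 0 0 0;0 0 0 -0.65 0 0 0'; python3 -m inch '0.36 0 0 0 0 0 0;0.36 0 0 0 0 0 0;0.36 0 0 0 0 0 0;0.36 0 0 3 0 0 0;0.36 0 0 6 0 0 0;0.36 0 0 6 0 0 0;0.36 0 0 6 0 0 0'; python3 - <<'E'
from fit import *
g=grab_frame('scene'); G=grad(g,.8); print(telemetry.get_state()['eef_pos'])
xs=np.arange(-.006,.0061,.0005); b=np.array([.5222,.0643])
print(max((score(g,G,cyl(g,b[0]+i,b[1]+j,.05,z,.008)),i,j,z) for i in xs for j in xs for z in(.066,.074,.08)))
f=grab_frame('scene'); save(f,'pin_in.png',(290,180,430,310),5)
E
```

```text
t: 13.62
eef_pos: [0.5221, 0.0642, 0.0534]
ee_rot: [3.136, -0.005, 1.837]
force: [-0.4, 1.1, -1.4]
width: 0.0154
t: 14.5
eef_pos: [0.5219, 0.0641, 0.1132]
ee_rot: [3.136, -0.005, 1.837]
force: [0.6, -1.2, -0.8]
width: 0.0314
[0.52160127 0.06400373 0.11282813]
(np.float32(234.03612), np.float64(0.004000000000000009), np.float64(0.0035000000000000083), 0.074)
```

View pics/pin_in.png

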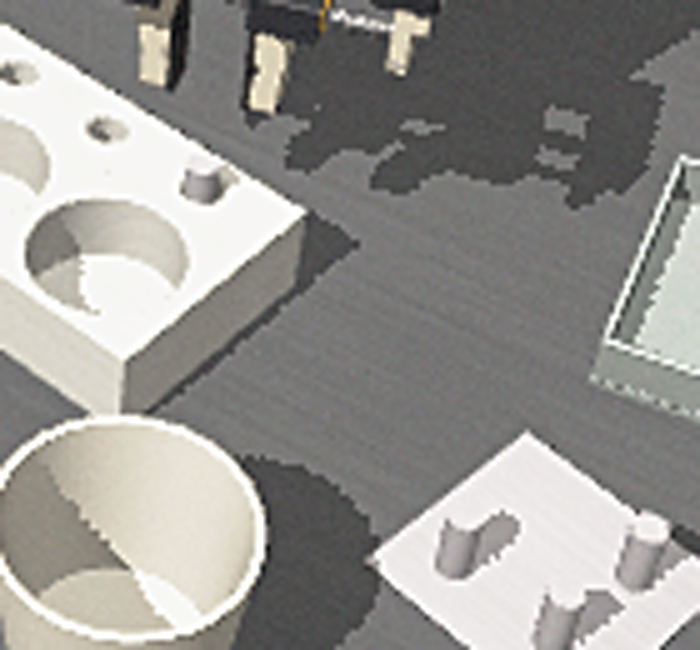

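Pin A sits low in bore 3. Next is pin C.

```bash
python3 -m inch '0.36 1 6 0 0 0 0;0.36 2 12 0 0 0 0;0.36 4 18 0 0 0 0;0.36 5.2 25.1 -1 0 0 0;0.36 5.2 25.1 -3 0 0 0;0.36 5.2 25.1 -5 0 0 0;0.36 5.2 25.1 -5 0 0 0;0.36 5.2 25.1 -5 0 0 0;0.36 5.2 25.1 -7 0 0 0;0.36 5.2 25.1 -9.5 0 0 0;0.36 5.2 25.1 -9.5 0 0 0;0.36 5.2 25.1 -9.5 0 0 0'; python3 -m inch '0 0 0 0 0 0 0;0 0 0 0 0 0 0;0 0 0 0 0 0 0;0 0 0 0 0 0 0;0 0 0 2 0 0 0;0 0 0 4 0 0 0;0 0 0 8 0 0 0;0 0 0 8 0 0 0;0 0 0 8 0 0 0;0 0 0 8 0 0 0' 15;python3 -c "
from m4 import *
held(.0158,.036,.008)"
```

```text
t: 16.1
eef_pos: [0.5744, 0.3152, 0.0191]
ee_rot: [3.136, -0.005, 1.837]
force: [-0.2, -0.1, 0.0]
width: 0.0314
t: 17.35
eef_pos: [0.5737, 0.3147, 0.0979]
ee_rot: [3.138, -0.004, 1.837]
force: [-0.2, 0.4, -1.4]
width: 0.0156
TCP [0.57366222 0.31465831 0.09785613] off [ 2.446508e+02  1.500000e-03 -1.500000e-03] [ 2.428744e+02  1.600000e-03 -1.300000e-03]
```

```bash
python3 -m inch '0 -1 -6 0 0 0 0;0 -2 -12 0 0 0 0;0 -4 -18 0 0 0 0;0 -6 -31 0 0 0 0;0 -6 -31 0 0 0 0;0 -6 -31 0 0 0 0;0 -6 -31 0 0 0 0;0 -6 -31 0 0 0 0;0 -6 -31 0 0 0 0'; python3 -m inch '0 0 0 -2 0 0 0;0 0 0 -2.8 0 0 0;0 0 0 -3.1 0 0 0;0 0 0 -3.3 0 0 0;0 0 0 -3.5 0 0 0;0 0 0 -3.7 0 0 0;0 0 0 -3.7 0 0 0'
```

```text
t: 18.52
eef_pos: [0.514, 0.0058, 0.0976]
ee_rot: [3.138, -0.004, 1.839]
force: [0.2, 0.0, -0.3]
width: 0.0153
t: 19.4
eef_pos: [0.514, 0.0058, 0.0607]
ee_rot: [3.138, -0.004, 1.838]
force: [-0.2, 0.3, -0.4]
width: 0.0154
```

```bash
python3 -m inch '0 0 -0.07 -0.4 0 0 0;0 0 -0.07 -0.7 0 0 0;0 0 -0.07 -0.7 0 0 0'; python3 -m inch '0.36 0 0 0 0 0 0;0.36 0 0 0 0 0 0;0.36 0 0 0 0 0 0;0.36 0 0 3 0 0 0;0.36 0 0 6 0 0 0;0.36 2 6 6 0 0 0;0.36 6 15 6 0 0 -10;0.36 10 24 6 0 0 -19;0.36 10 24 6 0 0 -19;0.36 10 24 6 0 0 -19;0.36 10 24 6 0 0 -19;0.36 10 24 6 0 0 -19'
```

```text
t: 19.77
eef_pos: [0.5137, 0.0049, 0.0533]
ee_rot: [3.138, -0.004, 1.838]
force: [0.7, -0.3, -0.1]
width: 0.0156
t: 21.28
eef_pos: [0.6131, 0.2437, 0.1133]
ee_rot: [3.139, -0.004, 1.506]
force: [-0.3, -0.9, 0.6]
width: 0.0316
```

```bash
python3 - <<'E'
from fit import *
g=grab_frame('scene'); p=proj(g,(.5585,.2663,.003))
for d in((-16.75,13.5),(2.5,29),(18.25,16)): print(at(g,p+np.array(d),.003))
gr=g['pixels'].mean(2)
for c in((381,290),(403,304)):
    w=gr[c[1]-12:c[1]+9,c[0]-8:c[0]+6].astype(int); print(c); print('\n'.join(' '.join('%3d'%v for v in r) for r in w))
E
```

```text
[0.61310875 0.2530709  0.003     ]
[0.62493463 0.3034212  0.003     ]
[0.5747799  0.31639396 0.003     ]
(381, 290)
124 119 120 119 108 106 120 235 247 240 236 235 236 235
122 120 124 112 111 142 255 242 237 234 234 236 235 237
120 124 116 112 181 250 241 236 235 233 236 233 234 235
116 110 121 196 249 239 237 238 234 233 234 234 233 234
105 127 255 243 236 236 236 238 238 235 235 235 236 237
143 255 240 234 234 236 219 238 237 238 236 235 236 244
251 241 233 233 235 239 132 230 239 237 237 244 247 230
238 236 235 234 238 219 143 163 219 230 245 247 189 113
233 233 235 236 242 157 163 172 174 160 182 127 112 143
231 233 233 237 244 166 166 174 173 167 153 132 108 158
233 231 232 238 246 142 166 179 171 168 151 129 111 161
233 233 234 236 222 152 172 177 173 160 145 122 132 160
234 235 234 240 192 158 172 176 169 157 137 109 147 157
231 234 235 240 161 169 173 172 166 153 124 103 161 153
234 233 236 244 138 170 179 171 159 145 122 119 155 156
232 234 234 240 151 166 173 168 156 134 110 139 164 253
233 234 235 236 213 167 171 160 144 125  98 147 251 241
235 236 233 237 241 228 189 150 
[... 678 characters left out ...]
 238 238 242 248 226 150 154
234 237 242 155 156 166 194 187 231 230 192 101 156 158
234 236 246 132 165 174 175 161 152 134 116 141 161 153
234 239 220 147 171 177 174 169 160 136 108 157 153 156
232 239 152 157 169 174 170 166 148 127 113 157 153 152
235 240 181 168 176 179 167 162 140 117 149 153 152 141
236 215 142 167 173 170 166 154 132 104 163 149 152 151
241 184 157 171 178 171 160 145 126 111 158 150 253 243
238 199 160 174 177 167 155 139 113 144 255 143 241 234
234 242 164 167 168 162 151 125 101 161 246 240 237 233
234 235 226 166 161 148 138 111 134 248 238 232 232 232
231 236 235 228 232 177 196 185 243 233 232 234 229 231
233 231 236 234 236 240 242 240 234 231 229 228 230 230
```

```bash
python3 -m inch '0.32 0 0.78 -3 0 0 0;0.32 0 0.78 -6 0 0 0;0.32 0 0.78 -8 0 0 0;0.32 0 0.78 -9.5 0 0 0;0.32 0 0.78 -9.5 0 0 0;0.32 0 0.78 -9.5 0 0 0'; python3 -m inch '0 0 0 0 0 0 0;0 0 0 0 0 0 0;0 0 0 0 0 0 0;0 0 0 0 0 0 0;0 0 0 2 0 0 0;0 0 0 4 0 0 0;0 0 0 8 0 0 0;0 0 0 8 0 0 0;0 0 0 8 0 0 0;0 0 0 8 0 0 0' 15;python3 -c "
from m4 import *
held(.0158,.036,.008)"
```

```text
t: 22.08
eef_pos: [0.6139, 0.2514, 0.0196]
ee_rot: [3.138, -0.005, 1.505]
force: [0.1, 0.2, -0.6]
width: 0.0277
t: 23.32
eef_pos: [0.6131, 0.251, 0.0982]
ee_rot: [3.139, -0.003, 1.505]
force: [-0.2, -0.1, -1.0]
width: 0.0156
TCP [0.61311659 0.25096355 0.09819954] off [3.692263e+02 1.500000e-03 1.500000e-03] [3.631412e+02 1.600000e-03 1.700000e-03]
```

```bash
python3 -m inch '0 -2 -5.7 0 0 0 0;0 -4 -11.4 0 0 0 0;0 -6 -17 0 0 0 0;0 -10.8 -30.6 0 0 0 0;0 -10.8 -30.6 0 0 0 0;0 -10.8 -30.6 0 0 0 0;0 -10.8 -30.6 0 0 0 0;0 -10.8 -30.6 0 0 0 0;0 -10.8 -30.6 0 0 0 0;0 -10.8 -30.6 0 0 0 0'; python3 -m inch '0 0 0 -2 0 0 0;0 0 0 -2.8 0 0 0;0 0 0 -3.1 0 0 0;0 0 0 -3.3 0 0 0;0 0 0 -3.5 0 0 0;0 0 0 -3.7 0 0 0;0 0 0 -3.7 0 0 0'
```

```text
t: 24.62
eef_pos: [0.5055, -0.0542, 0.0981]
ee_rot: [3.14, -0.003, 1.507]
force: [0.3, 0.8, 0.1]
width: 0.0156
t: 25.5
eef_pos: [0.5055, -0.0542, 0.0611]
ee_rot: [3.14, -0.003, 1.507]
force: [-0.1, 0.2, -0.3]
width: 0.0157
```

```bash
python3 -m inch '0 0 0 -0.4 0 0 0;0 0 0 -0.7 0 0 0;0 0 0 -0.7 0 0 0'; python3 -m inch '0.36 0 0 0 0 0 0;0.36 0 0 0 0 0 0;0.36 0 0 0 0 0 0;0.36 0 0 3 0 0 0;0.36 0 0 6 0 0 0;0.36 2 6 6 0 0 0;0.36 4 12 6 0 0 0;0.36 6 18 6 0 0 0;0.36 12 35.6 6 0 0 0;0.36 12 35.6 6 0 0 0;0.36 12 35.6 6 0 0 0;0.36 12 35.6 6 0 0 0';python3 -c "
from h import *
print(telemetry.get_state()['eef_pos'])"
```

```text
t: 25.88
eef_pos: [0.5052, -0.0543, 0.0537]
ee_rot: [3.14, -0.003, 1.506]
force: [-0.3, 0.2, -0.2]
width: 0.0153
t: 27.38
eef_pos: [0.6259, 0.3057, 0.1125]
ee_rot: [3.14, -0.003, 1.51]
force: [-0.8, -0.7, 0.2]
width: 0.0315
[0.6258695  0.30571074 0.11253302]
```

```bash
python3 -m inch '0.36 -0.13 -0.35 -3 0 0 0;0.36 -0.13 -0.35 -6 0 0 0;0.36 -0.13 -0.35 -8 0 0 0;0.36 -0.13 -0.35 -9.5 0 0 0;0.36 -0.13 -0.35 -9.5 0 0 0;0.36 -0.13 -0.35 -9.5 0 0 0'; python3 -m inch '0 0 0 0 0 0 0;0 0 0 0 0 0 0;0 0 0 0 0 0 0;0 0 0 0 0 0 0;0 0 0 2 0 0 0;0 0 0 4 0 0 0;0 0 0 8 0 0 0;0 0 0 8 0 0 0;0 0 0 8 0 0 0;0 0 0 8 0 0 0' 15;python3 -c "
from m4 import *
held(.016,.036,.008)"
```

```text
t: 28.12
eef_pos: [0.6252, 0.3025, 0.0185]
ee_rot: [3.139, -0.004, 1.51]
force: [-0.4, 0.3, 0.2]
width: 0.0315
t: 29.38
eef_pos: [0.6246, 0.3021, 0.0978]
ee_rot: [3.14, -0.003, 1.51]
force: [-0.0, 0.1, -0.6]
width: 0.0156
TCP [0.62463403 0.30211184 0.09776782] off [3.355066e+02 0.000000e+00 1.500000e-03] [3.321876e+02 1.000000e-04 1.500000e-03]
```

```bash
python3 -m inch '0 -2 -5.7 0 0 0 0;0 -4 -11.4 0 0 0 0;0 -6 -17 0 0 0 0;0 -9 -28 0 0 0 0;0 -12.7 -41.6 0 0 0 0;0 -12.7 -41.6 0 0 0 0;0 -12.7 -41.6 0 0 0 0;0 -12.7 -41.6 0 0 0 0;0 -12.7 -41.6 0 0 0 0;0 -12.7 -41.6 0 0 0 0;0 -12.7 -41.6 0 0 0 0'; python3 -m inch '0 0 0 -2 0 0 0;0 0 0 -2.8 0 0 0;0 0 0 -3.1 0 0 0;0 0 0 -3.3 0 0 0;0 0 0 -3.5 0 0 0;0 0 0 -3.7 0 0 0;0 0 0 -3.7 0 0 0'
```

```text
t: 30.8
eef_pos: [0.4981, -0.1128, 0.0975]
ee_rot: [3.14, -0.003, 1.512]
force: [0.3, -0.3, -0.7]
width: 0.0152
t: 31.68
eef_pos: [0.4981, -0.1128, 0.0605]
ee_rot: [3.14, -0.003, 1.512]
force: [0.6, -0.1, -1.3]
width: 0.0153
```

Pin D went into bore 0 without resistance. I'll release it, move clear and look at everything again.

```bash
python3 -m inch '0 0 -0.06 -0.4 0 0 0;0 0 -0.06 -0.65 0 0 0;0 0 -0.06 -0.65 0 0 0'; python3 -m inch '0.36 0 0 0 0 0 0;0.36 0 0 0 0 0 0;0.36 0 0 0 0 0 0;0.36 0 0 3 0 0 0;0.36 -2 0 8 0 0 0;0.36 -6 3 10 0 0 0;0.36 -8 6 10 0 0 0;0.36 -8 6 10 0 0 0;0.36 -8 6 10 0 0 0'; cat > m5.py <<'E'
from fit import *
f=grab_frame('top');g=grab_frame('scene')
save(g,'s5.png',(180,135,380,275),4)
import sys
for a in eval(sys.argv[1]):
    for nm,fs in(('top',[f]),('scene',[g])):
        p,s=best(fs,lambda q:circ(q[0],q[1],.017,.0355),a,[.004,.004],sig=(1.5,.7)); print('piston',nm,np.round(p,4),round(s,1))
E
python3 m5.py "[(.5630,-.319),(.4675,-.294),(.463,-.364)]"
```

```text
t: 32.05
eef_pos: [0.498, -0.1135, 0.0537]
ee_rot: [3.141, -0.003, 1.511]
force: [0.7, -0.1, -1.8]
width: 0.0153
t: 33.17
eef_pos: [0.4184, -0.0534, 0.154]
ee_rot: [3.14, -0.003, 1.512]
force: [0.4, -0.7, -0.2]
width: 0.0315
piston top [ 0.564  -0.3207] 582.8
piston scene [ 0.564  -0.3168] 514.0
piston top [ 0.4692 -0.2949] 546.8
piston scene [ 0.47   -0.2905] 453.6
piston top [ 0.4637 -0.366 ] 541.2
piston scene [ 0.4644 -0.3615] 416.7
```

View pics/s5.png

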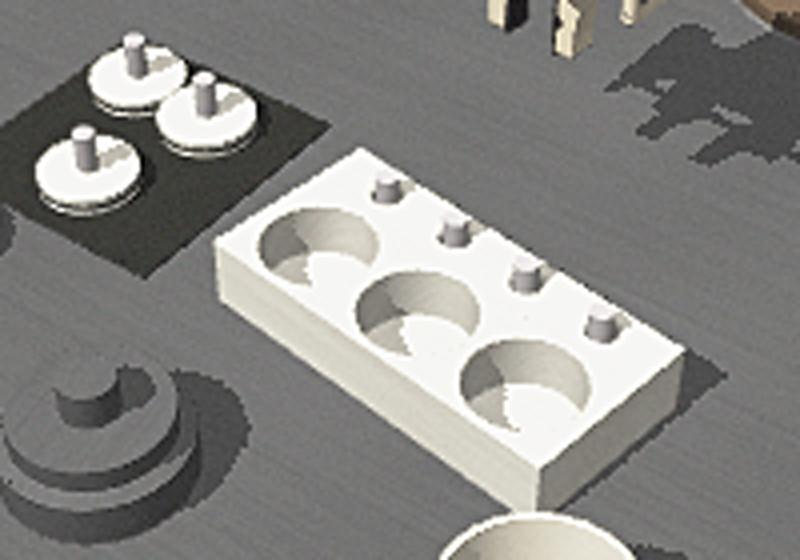

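All four pins stand equally low, the three wells are empty, and two pistons now touch on the mat. Now the first piston (the knocked one). I'll squeeze it twice, at right angles, to centre it.

```bash
python3 -m inch '0.36 2 -6 0 0 0 0;0.36 3 -12 0 0 0 0;0.36 4 -18 0 0 0 0;0.36 5.1 -23.9 0 0 0 0;0.36 5.1 -23.9 -3 0 0 0;0.36 5.1 -23.9 -7 0 0 0;0.36 5.1 -23.9 -7 0 0 0;0.36 5.1 -23.9 -7 0 0 0;0.36 5.1 -23.9 -7 0 0 0'
```

```text
t: 34.4
eef_pos: [0.4706, -0.2931, 0.0852]
ee_rot: [3.138, -0.002, 1.512]
force: [0.8, -0.1, -0.4]
width: 0.0318
```

```bash
python3 -m inch '0.36 -0.14 0.06 -3 0 0 0;0.36 -0.14 0.06 -5 0 0 0;0.36 -0.14 0.06 -6.35 0 0 0;0.36 -0.14 0.06 -6.35 0 0 0;0.36 -0.14 0.06 -6.35 0 0 0;0 -0.14 0.06 -6.35 0 0 0;0 -0.14 0.06 -6.35 0 0 0;0 -0.14 0.06 -6.35 0 0 0;0 -0.14 0.06 -6.35 0 0 0' 5; python3 -m inch '0.36 0 0 0 0 0 0;0.36 0 0 0 0 0 0;0.36 0 0 0 0 0 10;0.36 0 0 0 0 0 20;0.36 0 0 0 0 0 30;0.36 0 0 0 0 0 40;0.36 0 0 0 0 0 50;0.36 0 0 0 0 0 60;0.36 0 0 0 0 0 70;0.36 0 0 0 0 0 80;0.36 0 0 0 0 0 90;0.36 0 0 0 0 0 90'
```

```text
t: 35.52
eef_pos: [0.4696, -0.2927, 0.0222]
ee_rot: [3.138, -0.001, 1.512]
force: [-0.4, 0.6, 5.9]
width: 0.0159
t: 37.02
eef_pos: [0.4694, -0.2926, 0.022]
ee_rot: [3.138, -0.002, 3.081]
force: [-0.8, -0.2, 0.3]
width: 0.0315
```

```bash
python3 -m inch '0 0 0 0 0 0 0;0 0 0 0 0 0 0;0 0 0 0 0 0 0;0 0 0 0 0 0 0;0 0 0 0 0 0 0;0 0 0 2 0 0 0;0 0 0 5 0 0 0;0 0 0 9 0 0 0;0 0 0 10 0 0 0;0 0 0 10 0 0 0;0 0 0 10 0 0 0' 30; python3 -m inch '0 1 3 0 0 0 0;0 3 8 0 0 0 0;0 5 14 0 0 0 0;0 7 20 0 0 0 0;0 11.6 34.4 0 0 0 0;0 11.6 34.4 0 0 0 0;0 11.6 34.4 0 0 0 0;0 11.6 34.4 0 0 0 0;0 11.6 34.4 0 0 0 0;0 11.6 34.4 0 0 0 0;0 11.6 34.4 0 0 0 0'; python3 - <<'E'
from fit import *
e=np.array(telemetry.get_state()['eef_pos']);g=grab_frame('scene')
for n in(0,):
    p,s=best([g],lambda q:circ(q[0],q[1],e[2]-.0190+.014,.0355),e[:2]+.0015,[.003,.003],sig=(1.5,.7)); print(e,p-e[:2],s)
save(g,'p1.png',(230,130,380,270),4)
E
```

```text
t: 38.4
eef_pos: [0.4685, -0.2922, 0.1205]
ee_rot: [3.137, -0.004, 3.081]
force: [0.5, 0.6, -3.0]
width: 0.0153
t: 39.78
eef_pos: [0.5843, 0.0509, 0.1205]
ee_rot: [3.137, -0.004, 3.08]
force: [0.1, -1.1, -2.3]
width: 0.0152
[0.58426289 0.05089112 0.12049427] [0.00156693 0.00213629] 234.66082763671875
```

View pics/p1.png

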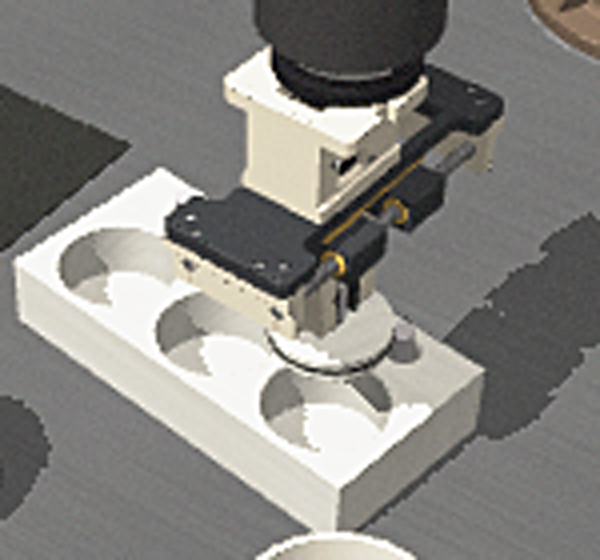

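```bash
python3 -m inch '0 0.03 0 -3 0 0 0;0 0.03 0 -4.5 0 0 0;0 0.03 0 -5 0 0 0;0 0.03 0 -5.2 0 0 0;0 0.03 0 -5.4 0 0 0;0 0.03 0 -5.6 0 0 0;0 0.03 0 -5.8 0 0 0;0 0.03 0 -5.8 0 0 0'
```

```text
t: 40.83
eef_pos: [0.5846, 0.051, 0.0626]
ee_rot: [3.137, -0.004, 3.08]
force: [-1.1, -1.2, -2.1]
width: 0.0152
```

```bash
python3 -m inch '0 0 0 -0.6 0 0 0;0 0 0 -1.2 0 0 0;0 0 0 -1.8 0 0 0;0 0 0 -2.4 0 0 0;0 0 0 -3 0 0 0;0 0 0 -3.3 0 0 0;0 0 0 -3.3 0 0 0'
```

```text
t: 41.7
eef_pos: [0.5846, 0.051, 0.0294]
ee_rot: [3.137, -0.004, 3.08]
force: [-0.5, -0.2, -2.0]
width: 0.0149
```

```bash
python3 -m inch '0.28 0 0 0 0 0 0;0.28 0 0 0 0 0 0;0.28 0 0 0 0 0 0;0.28 0 0 2 0 0 0;0.28 0 0 5 0 0 0;0.36 0 0 10 0 0 0;0.36 -3 -6 10 0 0 0;0.36 -6 -12 10 0 0 0;0.36 -10 -20 10 0 0 0;0.36 -10 -20 10 0 0 0;0.36 -10 -20 10 0 0 0'; python3 m5.py "[(.5635,-.3187),(.4637,-.3637)]"; python3 -c "
from h import *
print(telemetry.get_state()['eef_pos'])"
```

```text
t: 43.08
eef_pos: [0.4833, -0.1508, 0.1298]
ee_rot: [3.137, -0.004, 3.077]
force: [0.2, 0.6, -0.1]
width: 0.0317
piston top [ 0.564  -0.3207] 577.5
piston scene [ 0.564  -0.3168] 513.0
piston top [ 0.4637 -0.3659] 583.3
piston scene [ 0.4644 -0.3614] 469.0
[ 0.48475317 -0.1492587   0.12976834]
```

```bash
python3 -m inch '0.36 -0.5 -6 0 0 0 0;0.36 -1 -12 0 0 0 0;0.36 -2.1 -21.4 0 0 0 0;0.36 -2.1 -21.4 0 0 0 0;0.36 -2.1 -21.4 0 0 0 0;0.36 -2.1 -21.4 -4 0 0 0;0.36 -2.1 -21.4 -6 0 0 0;0.36 -2.1 -21.4 -6 0 0 0;0.36 -2.1 -21.4 -6 0 0 0'
```

```text
t: 44.3
eef_pos: [0.465, -0.3628, 0.0707]
ee_rot: [3.137, -0.002, 3.081]
force: [0.8, 0.4, -0.3]
width: 0.0316
```

```bash
python3 -m inch '0.36 -0.17 -0.08 -2 0 0 0;0.36 -0.17 -0.08 -4 0 0 0;0.36 -0.17 -0.08 -4.9 0 0 0;0.36 -0.17 -0.08 -4.9 0 0 0;0.36 -0.17 -0.08 -4.9 0 0 0;0 -0.17 -0.08 -4.9 0 0 0;0 -0.17 -0.08 -4.9 0 0 0;0 -0.17 -0.08 -4.9 0 0 0;0 -0.17 -0.08 -4.9 0 0 0' 5; python3 -m inch '0.36 0 0 0 0 0 0;0.36 0 0 0 0 0 0;0.36 0 0 0 0 0 -10;0.36 0 0 0 0 0 -20;0.36 0 0 0 0 0 -30;0.36 0 0 0 0 0 -40;0.36 0 0 0 0 0 -50;0.36 0 0 0 0 0 -60;0.36 0 0 0 0 0 -70;0.36 0 0 0 0 0 -80;0.36 0 0 0 0 0 -90;0.36 0 0 0 0 0 -90'
```

```text
t: 45.42
eef_pos: [0.4634, -0.3637, 0.0221]
ee_rot: [3.138, -0.002, 3.081]
force: [-0.8, 0.9, 4.0]
width: 0.0154
t: 46.92
eef_pos: [0.4633, -0.3637, 0.0219]
ee_rot: [3.138, -0.002, 1.511]
force: [0.6, 0.6, 0.1]
width: 0.0316
```

```bash
python3 -m inch '0 0 0 0 0 0 0;0 0 0 0 0 0 0;0 0 0 0 0 0 0;0 0 0 0 0 0 0;0 0 0 0 0 0 0;0 0 0 2 0 0 0;0 0 0 5 0 0 0;0 0 0 9 0 0 0;0 0 0 10 0 0 0;0 0 0 10 0 0 0;0 0 0 10 0 0 0' 30; python3 -m inch '0 1 3 0 0 0 0;0 3 8 0 0 0 0;0 5 14 0 0 0 0;0 7 20 0 0 0 0;0 11 32.9 0 0 0 0;0 11 32.9 0 0 0 0;0 11 32.9 0 0 0 0;0 11 32.9 0 0 0 0;0 11 32.9 0 0 0 0;0 11 32.9 0 0 0 0;0 11 32.9 0 0 0 0'
```

```text
t: 48.3
eef_pos: [0.4624, -0.3631, 0.1204]
ee_rot: [3.14, -0.003, 1.511]
force: [-0.4, 0.3, -3.2]
width: 0.0153
t: 49.68
eef_pos: [0.5722, -0.0351, 0.1205]
ee_rot: [3.14, -0.003, 1.509]
force: [0.5, -0.2, -1.0]
width: 0.0153
```

```bash
python3 -m inch '0 0.02 0.1 -3 0 0 0;0 0.02 0.1 -4.5 0 0 0;0 0.02 0.1 -5 0 0 0;0 0.02 0.1 -5.2 0 0 0;0 0.02 0.1 -5.4 0 0 0;0 0.02 0.1 -5.6 0 0 0;0 0.02 0.1 -5.8 0 0 0;0 0.02 0.1 -5.8 0 0 0'
```

```text
t: 50.68
eef_pos: [0.5723, -0.0341, 0.0624]
ee_rot: [3.14, -0.003, 1.509]
force: [-0.2, -0.5, -2.6]
width: 0.0156
```

```bash
python3 -m inch '0 0 0 -0.6 0 0 0;0 0 0 -1.2 0 0 0;0 0 0 -1.8 0 0 0;0 0 0 -2.4 0 0 0;0 0 0 -3 0 0 0;0 0 0 -3.3 0 0 0;0 0 0 -3.3 0 0 0'; python3 -m inch '0.28 0 0 0 0 0 0;0.28 0 0 0 0 0 0;0.28 0 0 0 0 0 0;0.28 0 0 2 0 0 0;0.28 0 0 5 0 0 0;0.36 0 0 10 0 0 0;0.36 -3 -4 10 0 0 0;0.36 -6 -8 10 0 0 0;0.36 -8 -11 10 0 0 0;0.36 -8 -11 10 0 0 0;0.36 -8 -11 10 0 0 0'; python3 m5.py "[(.5635,-.3187)]"; python3 -c "
from h import *
print(telemetry.get_state()['eef_pos'])"
```

```text
t: 51.55
eef_pos: [0.5723, -0.0341, 0.0293]
ee_rot: [3.14, -0.003, 1.509]
force: [-0.1, -0.8, -1.2]
width: 0.0155
t: 52.92
eef_pos: [0.4927, -0.1441, 0.1296]
ee_rot: [3.139, -0.003, 1.509]
force: [-0.3, 0.3, 0.0]
width: 0.0312
piston top [ 0.564  -0.3207] 576.7
piston scene [ 0.564  -0.3169] 510.8
[ 0.49291922 -0.14357735  0.12935972]
```

```bash
python3 -m inch '0.36 2 -5 0 0 0 0;0.36 4 -10 0 0 0 0;0.36 7 -17.5 0 0 0 0;0.36 7 -17.5 0 0 0 0;0.36 7 -17.5 0 0 0 0;0.36 7 -17.5 -4 0 0 0;0.36 7 -17.5 -6 0 0 0;0.36 7 -17.5 -6 0 0 0;0.36 7 -17.5 -6 0 0 0'
```

```text
t: 54.15
eef_pos: [0.5637, -0.3179, 0.0706]
ee_rot: [3.139, -0.003, 1.511]
force: [0.5, -0.2, -0.1]
width: 0.0315
```

```bash
python3 -m inch '0.36 -0.04 -0.08 -2 0 0 0;0.36 -0.04 -0.08 -4 0 0 0;0.36 -0.04 -0.08 -4.9 0 0 0;0.36 -0.04 -0.08 -4.9 0 0 0;0.36 -0.04 -0.08 -4.9 0 0 0;0 -0.04 -0.08 -4.9 0 0 0;0 -0.04 -0.08 -4.9 0 0 0;0 -0.04 -0.08 -4.9 0 0 0;0 -0.04 -0.08 -4.9 0 0 0' 5; python3 -m inch '0.36 0 0 0 0 0 0;0.36 0 0 0 0 0 0;0.36 0 0 0 0 0 10;0.36 0 0 0 0 0 20;0.36 0 0 0 0 0 30;0.36 0 0 0 0 0 40;0.36 0 0 0 0 0 50;0.36 0 0 0 0 0 60;0.36 0 0 0 0 0 70;0.36 0 0 0 0 0 80;0.36 0 0 0 0 0 90;0.36 0 0 0 0 0 90'; python3 -m inch '0 0 0 0 0 0 0;0 0 0 0 0 0 0;0 0 0 0 0 0 0;0 0 0 0 0 0 0;0 0 0 0 0 0 0;0 0 0 2 0 0 0;0 0 0 5 0 0 0;0 0 0 9 0 0 0;0 0 0 10 0 0 0;0 0 0 10 0 0 0;0 0 0 10 0 0 0' 30
```

```text
t: 55.28
eef_pos: [0.5635, -0.3188, 0.022]
ee_rot: [3.138, -0.002, 1.512]
force: [-0.9, 1.3, 3.3]
width: 0.0159
t: 56.78
eef_pos: [0.5634, -0.3187, 0.0218]
ee_rot: [3.138, -0.003, 3.081]
force: [0.3, 0.7, 0.4]
width: 0.0314
t: 58.15
eef_pos: [0.5624, -0.3183, 0.1201]
ee_rot: [3.137, -0.005, 3.081]
force: [0.2, 0.4, -2.5]
width: 0.0152
```

```bash
python3 -m inch '0 0 4 0 0 0 0;0 0 9 0 0 0 0;0 -0.1 14 0 0 0 0;0 -0.2 19.9 0 0 0 0;0 -0.2 19.9 0 0 0 0;0 -0.2 19.9 0 0 0 0;0 -0.2 19.9 0 0 0 0;0 -0.2 19.9 0 0 0 0'; python3 -m inch '0 0 0 -3 0 0 0;0 0 0 -4.5 0 0 0;0 0 0 -5 0 0 0;0 0 0 -5 0 0 0'
```

```text
t: 59.15
eef_pos: [0.5602, -0.1204, 0.1197]
ee_rot: [3.137, -0.006, 3.079]
force: [0.0, 0.5, -1.9]
width: 0.0153
t: 59.65
eef_pos: [0.5604, -0.1206, 0.0698]
ee_rot: [3.138, -0.006, 3.079]
force: [-0.1, 0.0, -1.1]
width: 0.0154
```

```bash
python3 -m inch '0 0 0.13 0 0 0 0;0 0 0.13 -0.2 0 0 0;0 0 0.13 -0.4 0 0 0;0 0 0.13 -0.6 0 0 0;0 0 0.13 -0.8 0 0 0;0 0 0.13 -0.8 0 0 0'
```

```text
t: 60.4
eef_pos: [0.5602, -0.1194, 0.0616]
ee_rot: [3.138, -0.006, 3.079]
force: [0.4, 0.1, -1.6]
width: 0.015
```

```bash
python3 -m inch '0 0 0 -0.6 0 0 0;0 0 0 -1.2 0 0 0;0 0 0 -1.8 0 0 0;0 0 0 -2.4 0 0 0;0 0 0 -3 0 0 0;0 0 0 -3.25 0 0 0;0 0 0 -3.25 0 0 0'; python3 -m inch '0.28 0 0 0 0 0 0;0.28 0 0 0 0 0 0;0.28 0 0 0 0 0 0;0.28 0 0 2 0 0 0;0.28 0 0 5 0 0 0;0.36 0 0 10 0 0 0;0.36 -4 -3 12 0 0 0;0.36 -7 -9 15 0 0 0;0.36 -8 -15 15 0 0 0;0.36 -8 -15 15 0 0 0;0.36 -8 -15 15 0 0 0'; python3 - <<'E'
from h import *
s=telemetry.get_state(); print(s['eef_pos'],s['force'])
f=grab_frame('top');g=grab_frame('scene'); save(g,'fin.png',(230,150,490,345),3.05)
E
```

```text
t: 61.28
eef_pos: [0.5603, -0.1194, 0.0291]
ee_rot: [3.138, -0.006, 3.079]
force: [-0.3, -0.5, -2.3]
width: 0.0153
t: 62.65
eef_pos: [0.4799, -0.2698, 0.1789]
ee_rot: [3.138, -0.006, 3.077]
force: [-0.7, 0.7, -0.6]
width: 0.0316
[ 0.4799248  -0.2698395   0.17894725] [-0.68989353  0.70007799 -0.56921624]
```

View pics/fin.png

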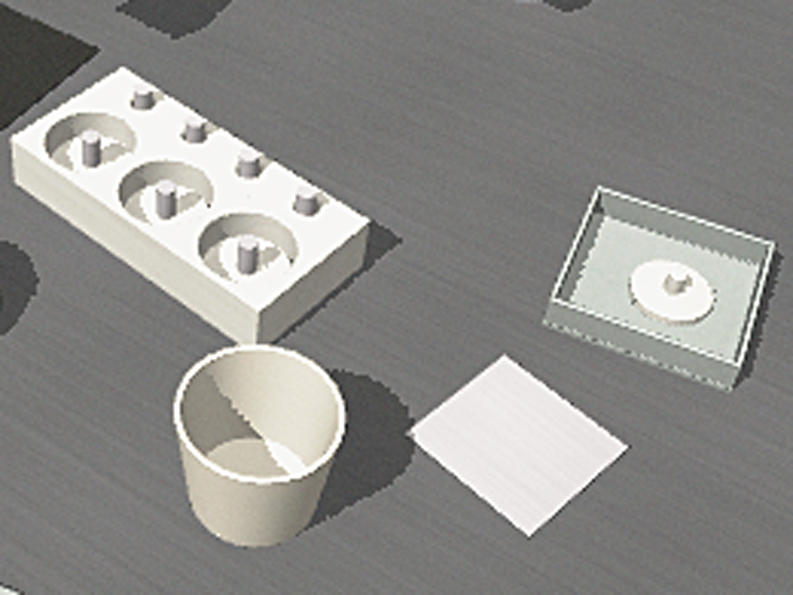

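The picture shows three stems upright and low in the three wells (crop 92,148; 165,200; 248,255). The four pins stand equally low in the bores, the pin plate is bare, and the seat lies flat in the tray (675,288). Handing in.

```bash
python3 -m inch '0.36 0 0 0 0 0 0;0.36 0 0 0 0 0 0;0.36 0 0 0 0 0 0'; python3 -c "
from station import arm
print(arm.job_done())"
```

```text
t: 63.12
eef_pos: [0.4806, -0.2681, 0.1787]
ee_rot: [3.137, -0.007, 3.08]
force: [0.2, -0.3, -0.1]
width: 0.0316
the job is handed in; nothing more can be done
None
```

The job is done and handed in at about 63 s.

- **Old seat:** it was in well0, the -y end. I saw its knob in the camera crops and confirmed it by gripping the knob. I did not feel in the other two wells, because they looked empty. The seat went into the scrap tray before any piston moved.
- **Pins:** all four pins went into bores 3, 2, 1 and 0 with almost no contact force.
- **Pistons:** all three pistons went into wells 2, 1 and 0. One had been knocked aside early in the run, so I measured it again before gripping it. I released each one less than about 1 mm above the well floor.

**Last checks:** the final picture shows three stems upright and low in the wells, and the pins equally low in the bores. The seat lies flat in the tray, the gripper is clear, and the tub is in place. I did not measure final piston and pin heights; I judged them from that picture and the tool heights at release. The drum and ring were not checked again at the end; the arm passed well clear of both.

**Disagreements:**
- The two cameras differed by about 4 mm in y, so I worked from the scene view corrected by about 1.5 mm, as measured on the held pins.
- The distance between the bores and wells measured 63.4 mm in the pictures instead of the stated 65 mm; everything still fitted without resistance.
- Two edge fits, one of a pin held over the block and one of the first seated pin, were several millimetres off. I disregarded them because the pin had gone in freely.

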